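# Index the brazing turntable to the tagged hole

### The arm

A 6-joint arm with a two-finger parallel gripper is mounted at the origin on the work surface. World frame = base frame: x ahead of the robot, y to its left, z up, the work surface at z = 0. Lengths are in m, angles in rad, forces in N, time in s.
With the tool pointing down it reaches from about 0.375 to 0.925 m from the base axis. Payload 5.7 kg.
Tool frame: the origin (TCP) lies midway between the tips of the shut fingers; the grasp point (between the pads) lies 19 mm behind it; z points along the fingers, x is the direction in which the jaws open and shut, and the axes are right-handed (so a half turn about z gives the same grasp; the last joint's range is limited). The gripper opens to 88 mm and grips with 3 to 60 N. Pads are 20 mm wide; open, the fingers measure 115 mm over their backs; the gripper's body (75 mm by 178 mm) begins 61 mm behind the grasp point.
Start: joints at [-1.375, 0.359, 1.51, -0, 1.272, -0.115], TCP at [0.183, -0.571, 0.223] pointing down, gripper open.
Joint ranges: [-2.97, 2.97], [-1.01, 2.36], [0.21, 2.38], [-0.96, 4.11], [0.2, 2.71], [-2.98, 2.98]. Speed limits (rad/s): [2.39, 2.39, 3.14, 3.14, 3.14, 3.14].

### API

Orientations are given as a unit quaternion [x, y, z, w].
In Python, from bench import move_ptp, servo_line, goto_joints, move_gripper, sleep, inverse_kinematics, capture, PlanningError, close_job, spot_in, silhouettes, current_clock, current_joint_pos, current_qvel, current_joint_torque, current_position, current_orientation, current_force, current_torque, current_finger_gap gives the robot as it stands. Calls block until the motion is done:
- move_ptp(position, orientation): joint-space move of the TCP to a pose.
- servo_line(position, orientation=None, rate=0.15, contact_N=None): straight line of the TCP; orientation=None keeps the orientation; rate is the mean speed in m/s. With contact_N (N) it stops when the force on the tool has changed by that much, and returns True; else False.
- goto_joints(angles): joint-space move.
- move_gripper(opening): finger opening in m; the grip force is fixed at half the most; returns when the fingers have stopped.
- sleep(seconds).
- inverse_kinematics(position, orientation): joint angles nearest the present ones, or None.
- capture(name): name is "side" or "top" or "wrist"; returns a dict with "image" (420x560x3 uint8, blue, green, red), "range_z" (420x560 float32, m along the optical axis (not along the pixel's ray), 0 where there is no reading), "intrinsics" (3x3 intrinsics, pixels), "R" (3x3) and "t" (3): a world point X has camera coordinates R X + t. Camera axes: x right, y down, z forward; pixel columns grow to the right and rows downward; lengths in m; the calibration is good to about 2 mm. A picture is of the moment at which its call begins.
A pose or a line that the arm cannot do raises PlanningError and nothing moves.
- close_job(): hands the job in, once; it reports no verdict.
Trained networks look in the newest picture that a camera, given by its name, has taken for a name from the list of things; names that differ only in an ending like _2 or _b are one class to them, and where a whole thing is asked for, a point or a joint stands for the part that bears it (a point fixed in the world has none). Each returns a list of dicts, best first, with "conf" (0 to 1); they miss things now and then, are a little off and sometimes report something else, mostly with a low value. They report only what shows in the picture. A call takes as long as a camera call. They do not tell look-alikes from the thing itself.
- spot_in(camera, query): "xy" ([column, row] in pixels, amid what is visible of it).
- silhouettes(camera, query): "region" (420x560 bool, what is visible of it) and "xy" ([column, row] in pixels, amid what is visible of it).
Readings, each from a call of its own:
- current_clock(): time.
- current_joint_pos(): joint angles.
- current_qvel(): joint speeds.
- current_joint_torque(): joint torques, N m.
- current_position(): TCP position.
- current_orientation(): TCP orientation.
- current_force(): force on the tool from outside, world axes, zero at the start.
- current_torque(): the same for the moment, N m.
- current_finger_gap(): finger opening in m.
Only numpy, scipy, OpenCV 4.12 (cv2) and the standard library are available. Lean on these libraries where they do the work, as an engineer would, in place of code of your own. Each camera call takes 0.05 s, during which the arm holds its last target. There are 200 camera calls.

### The job

Turn the brazing turntable round to the hole marked with the yellow tag: pull the red spring plunger up out of its hole, swing the stage by it, and let the plunger drop fully home in the tagged hole so the stage is locked. Never force the turntable sideways against the pin, keep the iron bowl where it stands on the brick, and leave the other things on the bench alone.

Things in the scene. Friction and masses are not known exactly. Their poses are not given: they have to be found in the camera images.
- axis (a point): A point on the turntable's vertical turning axis, 28 mm above the bench, at the centre of the fixed round green base (324 mm across, 28 mm high, bolted down). On it turns the steel stage, a disc 184 mm across carrying a fixed firebrick, 110 x 110 mm, top 82 mm above the bench. It turns stiffly (about 2 N at the knob, 5 N with the pin riding on a plate), stays where left, and can swing 82 degrees to either side of its start.
- knob_top (a point): Centre of the top face of the red plunger knob: an upright plastic cylinder 26 mm across and 40 mm tall, its top 118 mm above the bench when seated. It slides straight up and down on the end of the stage's flat arm (26 mm wide, top 62 mm above the bench; between arm and knob a brass barrel 18 mm across), 120 mm from the axis, and goes round with the stage. Right below it its steel pin, 6 mm across with a round nose, reaches into the hole plates on the base.
- plunger (a joint): Lift of the plunger in m: 0 fully home with the pin locked 10 mm deep in a hole, about 0.0095 when the pin's nose rests on top of a hole plate, 0.015 at the top stop. A spring and its own weight push it down with 6 to 7 N when home and about 11 N when fully up, with a soft drag of 30 N per m/s. The pin slides on the plates under the spring and drops by itself into a hole it comes over. The hole stops the stage dead until the lift exceeds about 0.010.
- stage: The turning stage with its firebrick, arm and plunger. Origin on the axis at bench height, z up; its -x axis points from the axis to the knob. Below its path, dark pads between the light plates stand 1 mm higher than the plates. They begin 20 mm to either side of each tag's line to the axis, so a pin riding on a plate is also stopped there, not home: lift about 0.0095.
- base: Fixed green base. Origin on the axis at bench height, z up; -x points to the hole the plunger starts in. Five holes, 8 mm wide, on a circle of 120 mm radius, in light metal plates with tops 40 mm above the bench: the start hole and others about 36 and 72 degrees to either side. The plates were set by hand: each other hole lies 5 to 12 mm to one side or the other of that.
- tag0: The yellow tag, an upright plastic disc 20 mm across and 10 mm high, fixed on the base rim 148 mm from the axis, 36 or 72 degrees to one or the other side of the start hole. It marks the hole just inward of it, which lies 5 to 12 mm to one side or the other of the line from tag to axis. Origin: centre of its underside. Three dark grey tags of the same shape stand by the other holes.
- bowl: Small rusty iron bowl, 92 mm across, 26 mm high, 0.25 kg, loose on the stage's firebrick. Origin: centre of its underside.
- brick_top (a point): Centre of the firebrick's top face on the stage, on the turning axis, 82 mm above the bench.
- brick_a: Loose sooty firebrick, 114 x 230 x 64 mm, at the left. Origin: centre of its underside.
- brick_b: Loose light firebrick, 114 x 230 x 64 mm, at the right. Origin: centre of its underside.
- dish_b: Dark iron dish, 124 mm across, 30 mm high, at the back left. Origin: centre of its underside.
- dish_c: Rusty iron bowl, 92 mm across, 26 mm high, at the back right. Origin: centre of its underside.
- bell: Small brass bell, 60 mm across and 64 mm high, at the front left. Origin: centre of its underside.
- brush: Brush with a green handle lying at the front right. Origin: underside, near its middle.
Mind the look-alikes: they are no part of the job. What is shaped like the bowl but blue, purple or white is not meant.

How it is judged:
On the way, in this order (a step that is already met when the one before it is completed fails the run):
1. the plunger is pulled clear of its first hole (value of joint plunger above 0.008 m), for 0.1 s.
2. the stage is swung so that the pin comes near the yellow tag (horizontal distance between knob_top and tag0 below 0.052 m), for 0.1 s.
At the end, for the whole second after the job is handed in: The plunger is fully home (lift under 2 mm) in the hole by the yellow tag (knob within 45 mm of the tag seen from above), the stage is at rest and the bowl stands upright on its brick within 25 mm of the brick's centre (value of joint plunger below 0.002 m and horizontal distance between knob_top and tag0 below 0.045 m and angular speed of stage below 0.03 rad/s and horizontal distance between bowl and brick_top below 0.025 m and angle between bowl's own z axis and vertical below 0.1 rad); the robot touches nothing.
It fails at once if the pin is forced against the base with more than 45 N (contact force between stage and base above 45 N).
It fails at once if the bowl slides or is knocked off the middle of its brick (horizontal distance between bowl and brick_top above 0.03 m or angle between bowl's own z axis and vertical above 0.3 rad).
It fails at once if another thing on the bench is pushed more than 20 mm (distance of any of brick_a, brick_b, dish_b, dish_c, bell, brush from where it was at the start of the episode above 0.02 m).
It also fails if it takes over 45 s, if anything falls off the work surface, if the arm or the gripper's body presses on something with over 40 N, if the wrist force passes 120 N, or if a joint passes its speed limit or range.

## Working session

There is one attempt and no reset: what is moved stays moved. The work goes in short steps, each a Python script; the robot and the scene stay as the last script left them, time stands still between calls to the robot, and variables do not carry over. Pictures are saved under pics/ and viewed, about 8 in all and at most 12, crops included, and the job is handed in when it is done.

```bash
mkdir -p pics; ls
cat > h.py <<'E'
import numpy as np, cv2
from bench import *
def cloud(c):
    K=np.array(c["intrinsics"]);z=c["range_z"].astype(float)
    v,u=np.indices(z.shape)
    P=np.stack([(u-K[0,2])/K[0,0]*z,(v-K[1,2])/K[1,1]*z,z],-1)
    W=(P-np.array(c["t"]))@np.array(c["R"]); W[z<=0]=np.nan
    return W
def proj(c,X):
    p=np.array(c["intrinsics"])@(np.array(c["R"])@X+np.array(c["t"])); return p[:2]/p[2]
E
python3 - <<'E'
from h import *
ims=[]
for n in ["top","side"]:
    c=capture(n); W=cloud(c); np.savez(f"/tmp/{n}.npz",W=W,**{k:np.array(v) for k,v in c.items()})
    cv2.imwrite(f"pics/{n}0.png",c["image"])
    print(n,"cam",-np.array(c["R"]).T@np.array(c["t"]))
    for q in ["knob_top","tag0","bowl","axis","stage","base"]:
        for d in silhouettes(n,q)[:3]:
            w=W[d["region"]]; print(q,round(d["conf"],2),np.round(d["xy"]),np.round(np.nanmedian(w,0),3),np.round(np.nanmax(w[:,2]),3), d["region"].sum())
print(current_clock(),current_orientation(),current_force())
E
```

```text
pics
top cam [ 0.40151707 -0.03248513  1.62381763]
knob_top 0.47 [259. 199.] [0.508 0.047 0.119] 0.128 45
tag0 0.46 [276. 166.] [0.621 0.009 0.094] 0.118 632
bowl 0.88 [306. 253.] [ 0.333 -0.094  0.012] 0.034 613
bowl 0.83 [236. 255.] [0.33  0.137 0.012] 0.039 631
bowl 0.71 [355. 246.] [ 0.354 -0.258  0.012] 0.036 607
axis 0.94 [281. 178.] [0.619 0.011 0.034] 0.128 6455
stage 0.86 [269. 176.] [0.609 0.017 0.055] 0.128 1957
stage 0.27 [259. 198.] [0.508 0.047 0.119] 0.128 43
base 0.77 [269. 178.] [0.617 0.01  0.034] 0.128 6654
side cam [0.38799816 0.73583121 1.08254422]
tag0 0.47 [278. 222.] [ 0.483 -0.032  0.036] 0.04 27
bowl 0.85 [228. 217.] [ 0.623 -0.003  0.092] 0.11 721
bowl 0.72 [329. 170.] [ 0.354 -0.269  0.011] 0.029 517
bowl 0.68 [330. 284.] [0.329 0.126 0.009] 0.029 855
axis 0.58 [224. 244.] [0.611 0.058 0.031] 0.121 8361
stage 0.94 [230. 236.] [0.597 0.053 0.057] 0.121 2522
stage 0.59 [180. 353.] [0.675 0.356 0.011] 0.033 2037
base 0.6 [228. 242.] [0.61  0.058 0.031] 0.121 8389
base 0.6 [265. 233.] [0.509 0.056 0.108] 0.121 155
base 0.55 [279. 224.] [ 0.481 -0.033  0.035] 0.04 43
0.7 [ 8.08015719e-01 -5.89160925e-01 -3.19758470e-05 -2.92843390e-05] [-0.14353888 -0.07677171 -0.39941987]
```

View pics/top0.png

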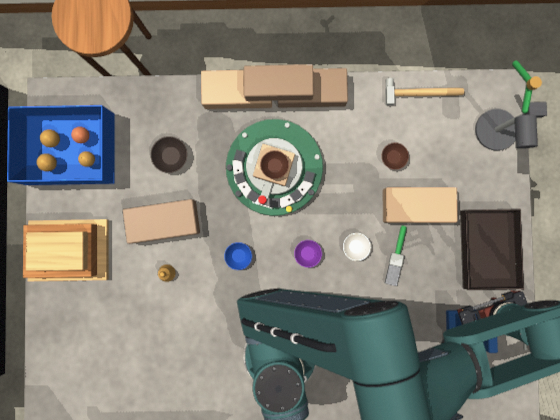

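View pics/side0.png

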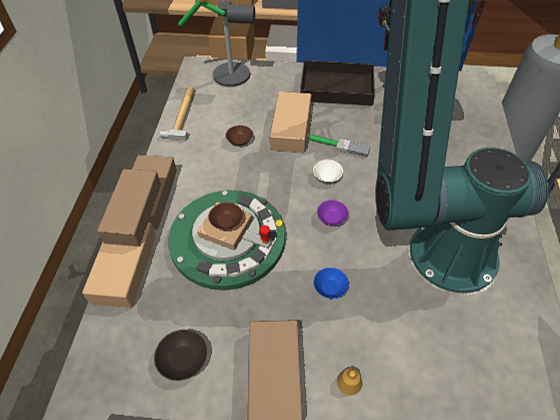

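The top view shows the red knob at (262,200) and the yellow tag at (289,209), one hole away from the start. The dark-red bowl on the brick is at (274,163). The blue, purple and white bowls at the front are look-alikes, and dish_c is at (395,156). In the side view the knob is at (265,232) and the tag at (279,223). Next I'll fit the geometry and look from the wrist camera.

```bash
cat >> h.py <<'E'
from scipy.spatial.transform import Rotation as Rn
def quat(phi): # tool down, tool x along world azimuth phi
    x=np.array([np.cos(phi),np.sin(phi),0]);z=np.array([0,0,-1.]);return Rn.from_matrix(np.stack([x,np.cross(z,x),z],1)).as_quat()
def ray(c,uv,h):
    K=np.array(c["intrinsics"]);R=np.array(c["R"]);o=-R.T@np.array(c["t"]);d=R.T@np.linalg.inv(K)@np.array([uv[0],uv[1],1.]);return o+d*(h-o[2])/d[2]
def masks(c):
    hsv=cv2.cvtColor(c["image"],cv2.COLOR_BGR2HSV);H,S,V=cv2.split(hsv)
    return dict(red=((H<5)|(H>174))&(S>190)&(V>110),yel=(H>22)&(H<35)&(S>170)&(V>120),grn=(H>60)&(H<95)&(S>90)&(V>40))
def circfit(p):
    A=np.c_[2*p,np.ones(len(p))];s=np.linalg.lstsq(A,(p**2).sum(1),rcond=None)[0];return s[:2],np.sqrt(s[2]+s[:2]@s[:2])
E
python3 - <<'E'
from h import *
for n in ["top","side"]:
    c=np.load(f"/tmp/{n}.npz");W=c["W"];m=masks(c)
    near=(abs(W[...,0]-.615)<.19)&(abs(W[...,1]-.01)<.19)&(W[...,2]>.015)
    g=(m["grn"]&near&(W[...,2]<.05)).astype(np.uint8)
    k=max(cv2.findContours(g,cv2.RETR_EXTERNAL,cv2.CHAIN_APPROX_NONE)[0],key=cv2.contourArea)
    P=np.array([ray(c,p,.028)[:2] for p in cv2.convexHull(k)[:,0].astype(float)]);ce,r=circfit(P);print(n,"base",ce,r)
    for q in ["red","yel"]:
        mm=m[q]&near; v,u=np.nonzero(mm);w=W[mm];print(q,len(u),u.mean(),v.mean(),np.nanmedian(w,0), "z",np.nanmax(w[:,2]))
    mm=m["red"]&near&(W[...,2]>.112);print("knobtop",mm.sum(),np.nanmean(W[mm],0))
ph=np.radians(-112)
for f in (ph,ph+np.pi):
    j=inverse_kinematics([.50,.01,.27],quat(f));print(f,j)
E
```

```text
top base [0.64007759 0.00621342] 0.14615881940961503
red 11 264.0 199.27272727272728 [0.50767724 0.04137577 0.12016169] z 0.12243397649681297<stdin>:9: RuntimeWarning: Mean of empty slice.
  ret = ret.dtype.type(ret / rcount)
  return np.nanmean(a, axis, out=out, keepdims=keepdims)
Traceback (most recent call last):
ValueError: zero-size array to reduction operation fmax which has no identity
```

Run:
```python
from h import *
for n in ["top","side"]:
    c=np.load(f"/tmp/{n}.npz");W=c["W"];m=masks(c)
    near=(np.hypot(W[...,0]-.615,W[...,1]-.01)<.185)&(W[...,2]>.018)
    g=cv2.morphologyEx(near.astype(np.uint8),cv2.MORPH_OPEN,np.ones((3,3)))
    k=max(cv2.findContours(g,cv2.RETR_EXTERNAL,cv2.CHAIN_APPROX_NONE)[0],key=cv2.contourArea)
    P=np.array([ray(c,p,.028)[:2] for p in cv2.convexHull(k)[:,0].astype(float)])
    for _ in range(5):
        ce,r=circfit(P);e=abs(np.hypot(*(P-ce).T)-r);P=P[e<max(.003,1.5*e.mean())]
    print(n,"base",ce,r,len(P))
f=min((np.radians(-112),np.radians(68)),key=lambda a:abs(np.array(inverse_kinematics([.50,.01,.27],quat(a)))[5]) if inverse_kinematics([.50,.01,.27],quat(a)) is not None else 9)
print("phi",f)
move_ptp([.50,.01,.27],quat(f))
c=capture("wrist");np.savez("/tmp/w.npz",W=cloud(c),**{k:np.array(v) for k,v in c.items()})
print(current_clock(),current_joint_pos(),np.isfinite(cloud(c)[...,0]).mean())
cv2.imwrite("pics/w1.png",cv2.resize(c["image"],(800,600)))
```

```text
top base [0.62262604 0.01160772] 0.16068374905819485 49
side base [0.62194832 0.0150692 ] 0.1616474453284543 47
phi 1.1868238913561442
3.1083 [-1.19570720e-01  1.70898495e-01  1.65360633e+00 -2.26027650e-04
  1.31714712e+00 -1.30485159e+00] 0.9961479591836735
```

View pics/w1.png

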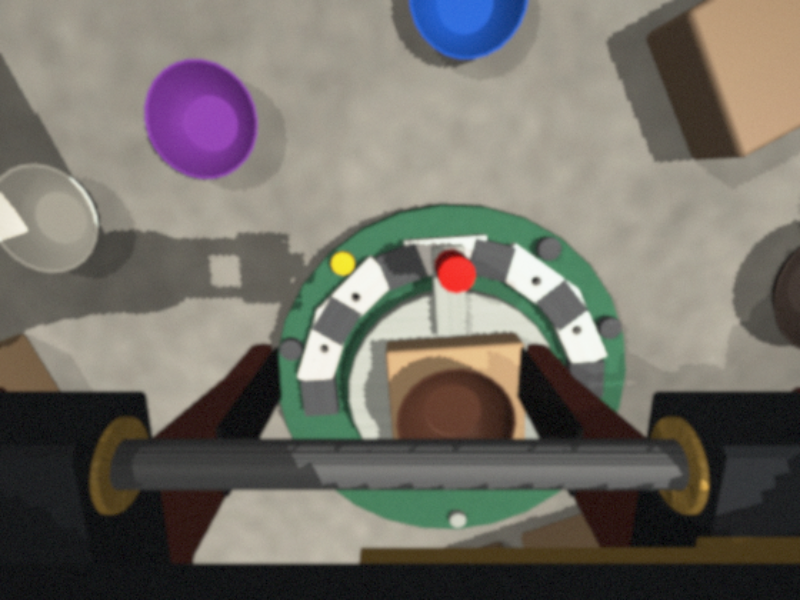

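The wrist view shows the yellow tag at (343,263), with a target hole just inward of it at (355,297). The other holes are at (324,349), (536,281) and (577,330), and the knob top is at (457,271). Only one tag is yellow; the grey ones are at (290,348), (549,248) and (609,327).

Run:
```python
from h import *
from scipy.optimize import least_squares
c=np.load("/tmp/w.npz");im=c["image"];g=cv2.cvtColor(im,cv2.COLOR_BGR2GRAY).astype(float)
H=[]
for p in [(355,297),(324,349),(536,281),(577,330)]:
    u0,v0=np.round(np.array(p)*.7).astype(int);s=g[v0-6:v0+7,u0-6:u0+7];w=np.clip(150-s,0,None)
    vv,uu=np.indices(s.shape);rr=np.hypot(vv-6,uu-6)<6;w=w*rr
    q=[u0-6+(uu*w).sum()/w.sum(),v0-6+(vv*w).sum()/w.sum()]
    H.append(ray(c,q,.040)[:2]);print(np.round(q,1),H[-1],c["W"][int(v0)+0,int(u0)+8])
H=np.array(H)
m=masks(c);W=c["W"]
def cen(mask,h):
    k=max(cv2.findContours(mask.astype(np.uint8),cv2.RETR_EXTERNAL,cv2.CHAIN_APPROX_NONE)[0],key=cv2.contourArea)
    (u,v),r=cv2.minEnclosingCircle(k);M=cv2.moments(k);q=(M['m10']/M['m00'],M['m01']/M['m00']);print("  px",q,r,M['m00'],"depth z",np.nanmedian(W[mask][:,2]));return ray(c,q,h)[:2],mask
t,_=cen(m["yel"],.036)
kt,_=cen(m["red"]&(W[...,2]>.110),.118);print("tag",t,"knob",kt)
pts=np.vstack([H,kt]);R=np.r_[np.full(5,.12)]
s=least_squares(lambda a:np.r_[np.hypot(*(pts-a).T)-R],[.62,.012]);ax=s.x
print("axis",ax,s.fun*1e3)
az=lambda p:np.degrees(np.arctan2(*(p-ax)[::-1]))%360
print("knob az",az(kt),"tag",az(t),np.hypot(*(t-ax)),"holes",[az(h) for h in H])
```

```text
[248.6 207.3] [ 0.51257907 -0.03707176] [ 0.51671718 -0.02906123  0.04028076]
[226.8 243.3] [ 0.54497625 -0.08095437] [ 0.54963156 -0.07170355  0.0404217 ]
[374.5 196. ] [0.55675876 0.10926817] [0.56196619 0.11848969 0.03940133]
[403.  230.4] [0.61161388 0.12859059] [0.61670491 0.13875071 0.03970811]
  px (239.77748917748917, 183.995670995671) 8.423065185546875 192.5 depth z 0.037988852681715354
  px (319.04672553348047, 190.93598233995584) 12.812569618225098 453.0 depth z 0.11788921106632247
tag [ 0.48272908 -0.03617448] knob [0.50763671 0.0465683 ]
axis [0.62282102 0.00960649] [-0.28305593 -0.58024635 -0.43130111 -0.48925761  0.9694299 ]
knob az 162.20893877213388 tag 198.0969939365837 0.14738266771168662 holes [np.float64(202.9485942343791), np.float64(229.3181311484663), np.float64(123.5390138494531), np.float64(95.38083125336567)]
```

```bash
cat >> h.py <<'E'
AX=np.array([.62282,.00961]);RK=.1208
def pose(az,z,r=RK):
    a=np.radians(az);return [AX[0]+r*np.cos(a),AX[1]+r*np.sin(a),z],quat(a-np.pi/2)
E
python3 - <<'E'
from h import *
p,q=pose(162.21,.16);servo_line(p,q,rate=.12)
move_gripper(.05)
p,q=pose(162.21,.082);print(servo_line(p,q,rate=.08,contact_N=6),current_position())
f0=np.array(current_force());move_gripper(.031);print(f0,np.array(current_force())-f0,current_finger_gap())
c=capture("wrist");cv2.imwrite("pics/w2.png",c["image"])
move_gripper(.0);print(np.array(current_force())-f0,np.array(current_torque()),current_finger_gap(),current_clock(),current_position())
E
```

```text
False [0.50824483 0.04648885 0.08241827]
[-0.25182726 -0.45127902  0.59222205] [ 0.19094543  0.40411948 -0.02807967] 0.03140294343943669
[ 0.27619282  1.51700534 -0.1436613 ] [ 0.341033   -0.09323574  0.06374398] 0.025497021433313005 6.9333 [0.50778787 0.04671465 0.08202491]
```

View pics/w2.png

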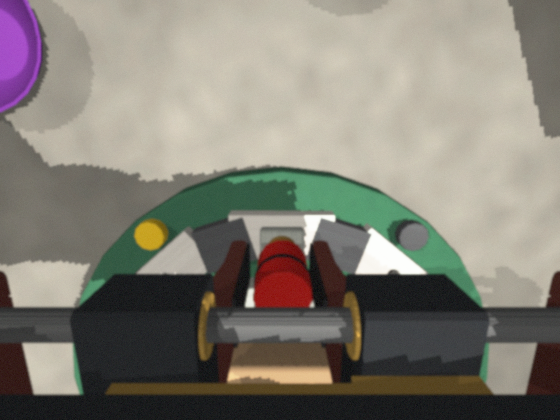

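The knob sits centred between the fingers at (282,275), and the gap of 25.5 mm shows it is gripped. Next I'll lift it.

Run:
```python
from h import *
f0=np.array(current_force());z0=current_position()[2]
for dz in (.004,.008,.013):
    p,q=pose(162.21,.082+dz);servo_line(p,q,rate=.03);sleep(.15)
    print(dz,current_position()[2]-z0,np.array(current_force())-f0,current_finger_gap())
c=capture("side");W=cloud(c);m=masks(c)["red"]&(np.hypot(W[...,0]-.508,W[...,1]-.047)<.05);print(m.sum(),np.nanpercentile(W[m][:,2],[50,90,98]),current_clock())
```

```text
0.004 0.0037285792721074296 [ 1.76617419  1.06048996 -8.49167736] 0.026172905810308515
0.008 0.00791967114744084 [  1.84679527   1.08797152 -10.08336913] 0.02520594582589805
0.013 0.012898629722112379 [  1.64445149   0.59513578 -11.26790545] 0.025332144409963012
3 [0.10713363 0.11989812 0.12245102] 8.3167
```

Run:
```python
from h import *
f0=np.array(current_force());ok=True
for a in [163.2,164.7]+list(np.linspace(168.7,202.95,10)):
    p,q=pose(a,.095);hit=servo_line(p,q,rate=.04,contact_N=14)
    f=np.array(current_force());r=np.radians(a);tang=f@[-np.sin(r),np.cos(r),0];rad=f@[np.cos(r),np.sin(r),0]
    print(round(a,1),"t %.1f r %.1f z %.1f gap %.4f"%(tang,rad,f[2],current_finger_gap()))
    if hit: print("HIT");ok=False;break
P=current_position();print(P,current_clock())
c=capture("top");cv2.imwrite("pics/top2.png",cv2.resize(c["image"][110:230,210:350],(700,600)))
```

```text
163.2 t -1.2 r -1.5 z -10.6 gap 0.0255
164.7 t -0.7 r -1.4 z -10.8 gap 0.0259
168.7 t 0.8 r -1.3 z -10.8 gap 0.0256
172.5 t 0.8 r -1.6 z -10.4 gap 0.0255
176.3 t 0.7 r -1.6 z -10.4 gap 0.0254
180.1 t 1.0 r -1.6 z -11.1 gap 0.0257
183.9 t 1.3 r -0.9 z -10.1 gap 0.0256
187.7 t 2.0 r -1.6 z -10.1 gap 0.0255
191.5 t 2.0 r -1.4 z -10.1 gap 0.0258
195.3 t 2.3 r -1.9 z -9.2 gap 0.0256
199.1 t 2.8 r -1.5 z -10.3 gap 0.0256
203.0 t 2.4 r -2.7 z -11.4 gap 0.0256
[ 0.51178177 -0.0375588   0.09505043] 12.325
```

View pics/top2.png

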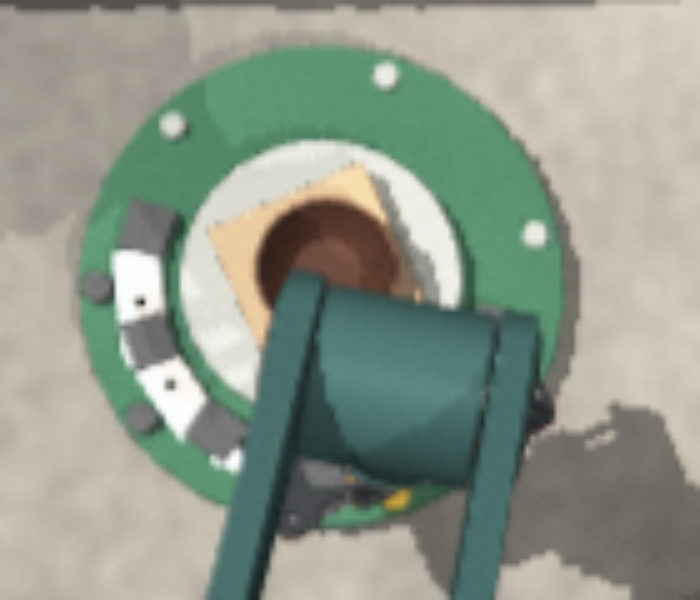

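The stage has turned with its brick, and the bowl (330,265) is still centred. The gripper is next to the yellow tag (398,500). Now I'll lower the plunger carefully.

Run:
```python
from h import *
for z in (.0935,.092,.0908,.0898,.0888,.0875,.086,.084,.0825):
    p,q=pose(202.95,z);hit=servo_line(p,q,rate=.02,contact_N=5);sleep(.1)
    f=np.array(current_force());print(z,current_position()[2],np.round(f,1),hit)
    if f[2]>-3: break
print(current_clock(),current_finger_gap())
```

```text
0.0935 0.09354456939331406 [  3.2  -1.2 -10.4] False
0.092 0.09201569040073126 [ 3.3 -1.2 -9.8] False
0.0908 0.09083583443901873 [ 3.4 -0.6 -9.7] False
0.0898 0.08983846866851426 [ 3.4 -0.8 -9.1] False
0.0888 0.08884512748262056 [ 4.4 -1.3 -9.5] False
0.0875 0.08752516402801092 [ 3.6 -0.4 -7.9] False
0.086 0.0860414918327448 [ 4.1 -1.1 -6.6] False
0.084 0.08401433536004016 [ 4.4  0.2 -7.9] False
0.0825 0.0825261852047315 [ 4.3 -1.2 -7.4] False
15.525 0.02572732086919907
```

The plunger followed the spring force all the way down past the plate height, so the pin is in the hole. I'll release, back off and check.

Run:
```python
from h import *
move_gripper(.034);sleep(.2);print(np.round(current_force(),1));move_gripper(.05)
p,q=pose(202.95,.27);print(servo_line([p[0],p[1],.13],rate=.05,contact_N=8));servo_line([p[0]-.01,p[1]+.03,.27],rate=.12);sleep(.3)
c=capture("wrist");W=cloud(c);m=masks(c);cv2.imwrite("pics/w3.png",c["image"])
mk=m["red"]&(W[...,2]>.1);v,u=np.nonzero(mk);z=np.nanmedian(W[mk][:,2]);k=ray(c,(u.mean(),v.mean()),.118)[:2]
v,u=np.nonzero(m["yel"]);t=ray(c,(u.mean(),v.mean()),.038)[:2]
print("knob",k,"z",z,"tag",t,"dist",np.hypot(*(k-t)),"az",np.degrees(np.arctan2(*(k-AX)[::-1]))%360,current_clock())
for n in ["wrist","side"]:
    if n=="side": c=capture(n);W=cloud(c);cv2.imwrite("pics/s3.png",cv2.resize(c["image"][170:300,150:310],(800,600)))
    for d in silhouettes(n,"bowl"):
        w=W[d["region"]];x=np.nanmedian(w,0)
        if np.hypot(*(x[:2]-AX))<.06:
            r=w[w[:,2]>np.nanmax(w[:,2])-.012];print(n,"bowl med",x,"mid",(np.nanmin(r,0)+np.nanmax(r,0))/2)
```

```text
[ 0.3 -0.1  0.8]
False
knob [ 0.51073517 -0.03794813] z 0.11784963654655028 tag [ 0.48242257 -0.03660259] dist 0.028344554110732886 az 202.99174337615352 19.3833
wrist bowl med [0.61210375 0.00925583 0.08703132] mid [0.59738063 0.01212864 0.10392394]
side bowl med [ 0.62657391 -0.00447854  0.09155619] mid [0.62240762 0.00670282 0.10556957]
```

View pics/w3.png

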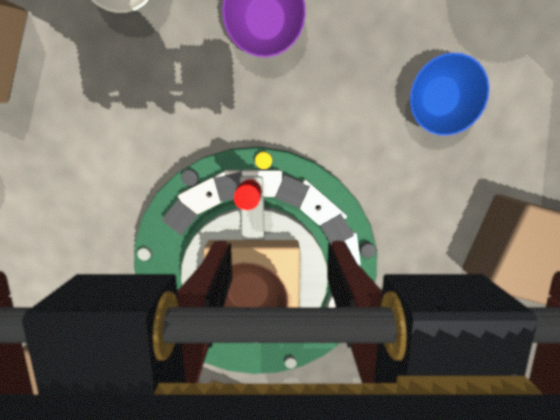

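View pics/s3.png

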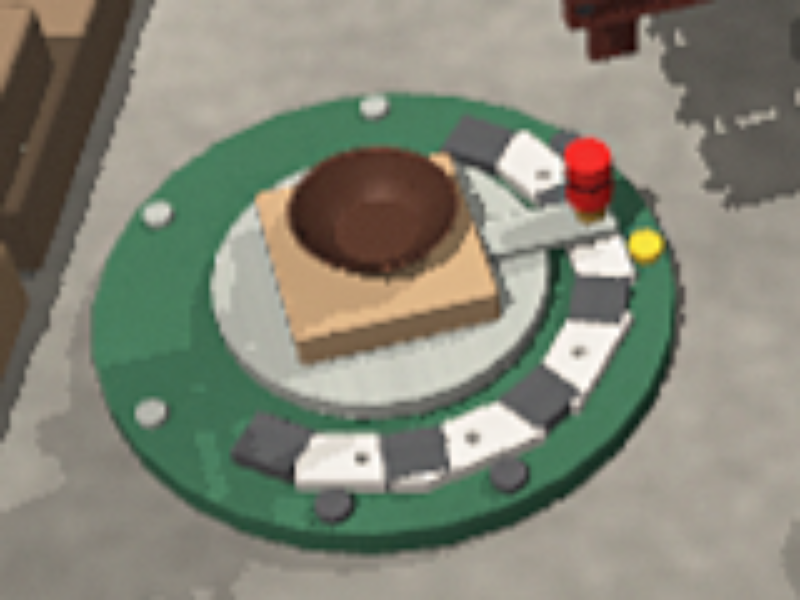

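The wrist view shows the knob at (247,195), just inward of the yellow tag at (263,160). Its top is at 117.8 mm, which is the seated height. The side view shows the bowl upright on the brick and the gripper clear of everything. Handing in.

```bash
python3 -c "
from bench import *
print(current_force(),current_clock());close_job()"
```

```text
[-0.02400678 -0.52686981  0.56516116] 19.5333
the job is handed in; nothing more can be done
```

The stage is locked in the yellow-tagged hole, and the job was handed in at 19.5 s. I gripped the knob, lifted the plunger 13 mm and swung the stage about 40.7° towards the yellow tag. I then lowered the plunger into the hole, let go and backed off.

**Last checks:**
- **Plunger:** the knob top measures 117.8 mm against 118 mm when seated, so the pin is home.
- **Position:** the knob is 28 mm from the tag (limit 45 mm), at 202.99° against the measured hole at 202.95°.
- **Forces:** sideways force at the tool stayed below about 5 N, and was near zero after release.
- **Bowl:** in the side view it stands upright, about 3 mm from the brick's centre. The wrist-camera estimate disagreed at about 25 mm, but its view of the bowl was partly blocked by the gripper, so I discounted it.
- **Other things on the bench:** I did not measure them again. The arm met no unexpected contact on the way.

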